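Lock the lid of the glaze sprayer

TASK

Close the white glaze sprayer with its own lid, the one with the orange bar handle: set it into the orange filler collar with its lugs in the two gaps, push it down against the spring and give it a quarter-turn clockwise so that it locks and stays down, the bar lying across the line of the gaps. Leave the blue-handled lid where it stands.

Things in the scene. Friction and masses are not known exactly. Their poses are not given: they have to be found in the camera images.
- lid: Sprayer lid, 0.2 kg, upright on the counter, half-turn symmetric. Origin: centre of underside; z up, x along the bar. Tapered nose 40 to 58 mm dia up to z 14, plug 58 dia to 26, black flange 90 dia 26-32, orange bar 32-60 (72 long, 16 wide; pinch across its width). Two lugs under the flange in line with the bar: at +x and -x, 12 wide, reaching 41 mm from the axis, z 12-18.
- blue_lid: A lid of the same size and shape, but with a blue bar and a white flange, and no lugs: it belongs to another pot. Origin and axes as for the lid. To be left alone.
- mouth (a point): Centre of the filler mouth, at the top of the orange rim, 105 mm above the counter, on the fixed white sprayer (220x170 mm, 70 high; collar 106 dia). z up. Opening 66 dia, rim 6 thick. The gaps for the lugs are at +x and -x (black strips), 27 mm wide at the opening, wider outwards: a lid within 10 degrees enters. Red marks at +y and -y: where the bar points when locked.
- seal (a joint): Sprung plate in the mouth, 0 = up; m pressed. At 0 a lid on it has its origin 15 mm below the rim top. Pressed till its flange meets the rim (origin 26 mm below, about 10 N, joint 0.011) the lid can turn, only clockwise from above (yaw falls), 90 degrees, stop 7 beyond. Let go there it rises 2 mm (origin 24 mm below) and its lugs hold it under the rim.

How it is judged:
On the way:
1. the orange-handled lid is pushed down in the mouth with its bar in line with the gaps (horizontal distance between lid and mouth below 0.01 m and z of lid in the frame of mouth below -0.02 m and angle between the x axis of lid and the x axis of mouth, either way round below 0.5 rad).
At the end, for the whole second after the job is handed in: The orange-handled lid is at rest in the mouth, centred within 10 mm, its origin at least 20 mm below the rim (so held down by its lugs), level within about 8 degrees, its bar within 20 degrees of square to the line of the gaps; the blue-handled lid stands within 30 mm of where it was, upright (horizontal distance between lid and mouth below 0.01 m and z of lid in the frame of mouth below -0.02 m and angle between the x axis of lid and the y axis of mouth, either way round below 0.35 rad and angle between each of lid, blue_lid's own z axis and vertical below 0.15 rad and linear speed of lid below 0.02 m/s and distance of blue_lid from where it was at the start of the episode below 0.03 m); the robot touches nothing.
It fails at once if the blue-handled lid is moved by more than 40 mm (distance of blue_lid from where it was at the start of the episode above 0.04 m).
It also fails if it takes over 42 s, if anything falls off the work surface, if the arm or the gripper's body presses on something with over 40 N, if the wrist force passes 120 N, or if a joint passes its speed limit or range.

ROBOT

A 6-joint arm with a two-finger parallel gripper is mounted at the origin on the work surface. World frame = base frame: x ahead of the robot, y to its left, z up, the work surface at z = 0. Lengths are in m, angles in rad, forces in N, time in s.
With the tool pointing down it reaches from about 0.375 to 0.975 m from the base axis. Payload 3.8 kg.
Tool frame: the origin (TCP) lies at the very end of the fingers, on their centre line; the grasp point (between the pads) lies 19 mm behind it; z points along the fingers, y is the line along which they close (so a half turn about z gives the same grasp; the last joint's range is limited). The gripper opens to 85 mm and grips with 20 to 120 N. Pads are 22 mm wide; open, the fingers measure 114 mm over their backs; the gripper's body (76 mm by 85 mm) begins 54 mm behind the grasp point. The pads swing forward as they close: fully open they stand 13 mm farther back than shut.
Start: joints at [-1.28, 0.264, 1.604, -0, 1.274, -0.037], TCP at [0.217, -0.639, 0.231] pointing down, gripper open.
Joint ranges: [-2.63, 2.63], [-0.94, 2.18], [0.31, 2.57], [-1.31, 4.45], [0, 2.66], [-2.55, 2.55]. Speed limits (rad/s): [2.57, 2.57, 3.14, 3.14, 3.14, 3.14].

INTERFACE

Orientations are given as a unit quaternion [w, x, y, z].
In Python, from bench import manip, cams, ticket gives the robot as it stands (manip), with the cameras (cams) and the job (ticket).
- The arm moves only by the tool nudge_tcp, called after "Request:" as name(argument=value, ...) on one line, values as JSON. Schema: {"type":"object","properties":{"steps":{"type":"object","properties":{"segments":{"type":"array","items":{"type":"array","items":{"type":"number"},"minItems":7,"maxItems":7},"minItems":1,"maxItems":20}},"additionalProperties":false,"required":["segments"]},"force":{"type":"number"},"only":{"type":"string"},"quiet":{"type":"boolean"},"lines":{"type":"string"}},"required":["steps"],"additionalProperties":false}. steps is an object whose key "segments" holds a list of rows, 1 to 20 of them, each of 7 numbers: dx, dy, dz in a scale on which 1.0 is 1 m, then a rotation vector rx, ry, rz in parts of the range, where 1.0 means 180 degrees, then the finger opening in m; each row is the pose to reach, as a shift and turn from the pose commanded when the call began, along the tool's axes at that moment; what a row does not reach only later rows make up. A row lasts 1/12 s, in which the tool goes at most 0.0417 m and 0.125 rad, less where a joint would pass 70% of its speed; a pose out of reach is approached as far as the arm can. The fingers move at their own pace and stop on an object; force is the grip in N (left out, the last holds). Time passes only in rows, so rows that do not move let the fingers close. The tool returns the time, the measured TCP pose, the force, the opening and the grip force at its end. only (a regular expression) keeps the lines of the reply that match it, lines (a string "A,B") keeps lines A to B, and quiet returns only ok. Input that does not fit is refused with a message, and nothing moves.
- manip.read_state(): the state, without advancing time (a new reading comes with each control period).
- cams.read_camera(name): name is "scene" or "top" or "wrist"; returns a dict with "img" (420x560x3 uint8, red, green, blue), "mtx" (3x3 intrinsics, pixels), "eye" and "orientation" of the camera in the world; the wrist camera has in their place "tool_from_camera" (4x4, takes a point from camera to tool coordinates, whose origin is the TCP and whose axes are the flange's). Camera axes: x right, y down, z forward; pixel columns grow to the right and rows downward; lengths in m; the calibration is good to about 2 mm. A picture is of the moment at which its call begins: read the wrist's pose just before it. There is no depth.
- ticket.hand_in(): hands the job in; it is judged then, once.
The state is a dict: "t": time; "joints": joint angles; "qvel": joint speeds; "effort": joint torques, N m; "tcp_pos": TCP position; "ee_rot": TCP orientation; "force": force on the tool from outside, world axes, zero at the start; "torque": the same for the moment, N m; "grip_width": finger opening in m; "grip_force": force on a finger pad.
Only numpy, scipy, OpenCV 4.12 (cv2) and the standard library are available. Lean on these libraries where they do the work, as an engineer would, in place of code of your own. Each camera call takes 0.05 s, during which the arm holds its last target. There are 200 camera calls.

## Working session

There is one attempt and no reset: what is moved stays moved. The work goes in short steps, Python scripts to look and compute and a tool call to move; the robot and the scene stay as the last step left them, time stands still between calls to the robot, and variables do not carry over. Pictures are saved under pics/ and viewed, at most 10 in all, crops included, and the job is handed in when it is done.

```bash
ls; mkdir -p pics
```

Run:
```python
from bench import manip, cams, ticket
import cv2,numpy as np
s=manip.read_state(); print(s)
for n in("scene","top"):
    c=cams.read_camera(n); cv2.imwrite(f"pics/{n}0.png",c["img"][:,:,::-1]); print(n,c["mtx"].tolist(),c["eye"],c["orientation"])
```

```text
bench.py
pics
{'t': 0.0, 'joints': array([-1.27987610e+00,  2.64747402e-01,  1.60539745e+00, -2.17532652e-05,
        1.27370095e+00, -3.69040293e-02]), 'qvel': array([-2.56194325e-04,  3.19738296e-05, -1.33730271e-03, -9.64500506e-04,
        4.57591313e-04, -4.17031111e-04]), 'effort': array([ 2.11604900e-03, -5.15109408e+01, -3.67313647e+01, -4.18812078e-06,
        1.27933591e-02,  1.75169464e-05]), 'tcp_pos': array([ 0.21711457, -0.63834405,  0.22995324]), 'ee_rot': array([-1.11618473e-03,  9.86595309e-01,  1.63182188e-01, -1.53012686e-04]), 'force': array([-0.30788306,  0.57525267, -0.78145367]), 'torque': array([-0.02720186,  0.00011627,  0.0161089 ]), 'grip_force': 0.0, 'grip_width': 0.08550491469852317}
scene [[411.58782147007685, 0.0, 284.8388960966356], [0.0, 411.58782147007685, 205.6152316210471], [0.0, 0.0, 1.0]] [ 1.15372925 -0.03465784  0.7394528 ] [-0.26369857  0.63494684  0.67338743 -0.27176265]
top [[545.6224647348149, 0.0, 282.87094787745525], [0.0, 545.6224647348149, 211.39752953740722], [0.0, 0.0, 1.0]] [ 0.38834109 -0.06957992  1.24776437] [-0.05415474  0.71144689 -0.6994997   0.04013428]
```

View pics/scene0.png

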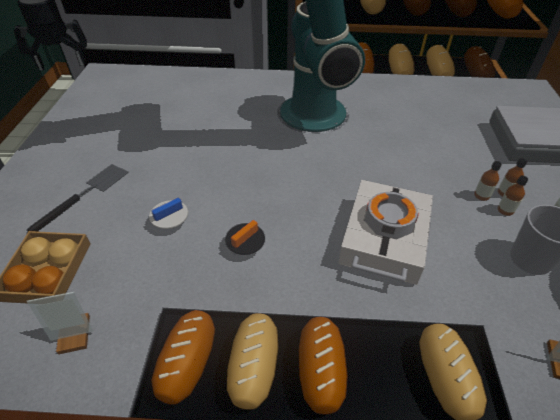

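View pics/top0.png

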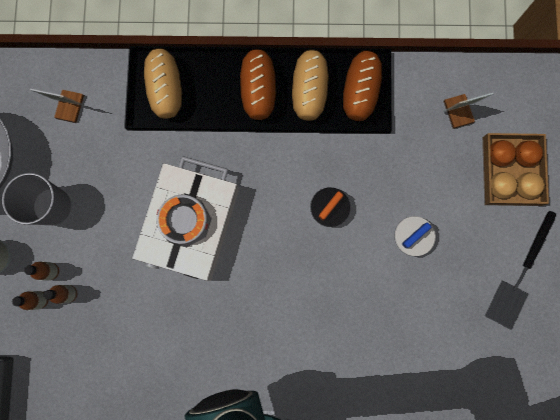

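The orange lid is at about (245,237) in scene and (330,206) in top. The mouth is at (392,212) and (183,219), with the gaps along the black strips. The blue lid is at top (416,236). I'll enlarge these areas to read the points.

Create h.py:
```python
import numpy as np,cv2
from scipy.spatial.transform import Rotation as R
from bench import manip, cams, ticket
def q2R(q): return R.from_quat(np.r_[q[1:],q[0]]).as_matrix()
def ray(M,eye,Rm,uv):
    d=Rm@np.linalg.inv(M)@np.array([uv[0],uv[1],1.]); return np.array(eye),d/np.linalg.norm(d)
def tri(r):
    A=sum(np.eye(3)-np.outer(d,d) for _,d in r); b=sum((np.eye(3)-np.outer(d,d))@e for e,d in r)
    p=np.linalg.solve(A,b); return p,[np.linalg.norm((np.eye(3)-np.outer(d,d))@(p-e)) for e,d in r]
def plane(r,z): e,d=r; return e+d*(z-e[2])/d[2]
```

Run:
```python
import cv2,numpy as np
def crop(n,x,y,w,h,k): return cv2.resize(cv2.imread(f"pics/{n}0.png")[y:y+h,x:x+w],None,fx=k,fy=k,interpolation=cv2.INTER_CUBIC)
# each 80x60 -> 400x300
a=crop("top",290,176,80,60,5);b=crop("top",143,189,80,60,5)
c=crop("scene",205,207,80,60,5);d=crop("scene",352,182,80,60,5)
cv2.imwrite("pics/comp.png",np.vstack([np.hstack([a,b]),np.hstack([c,d])]))
```

```text
(no output)
```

View pics/comp.png

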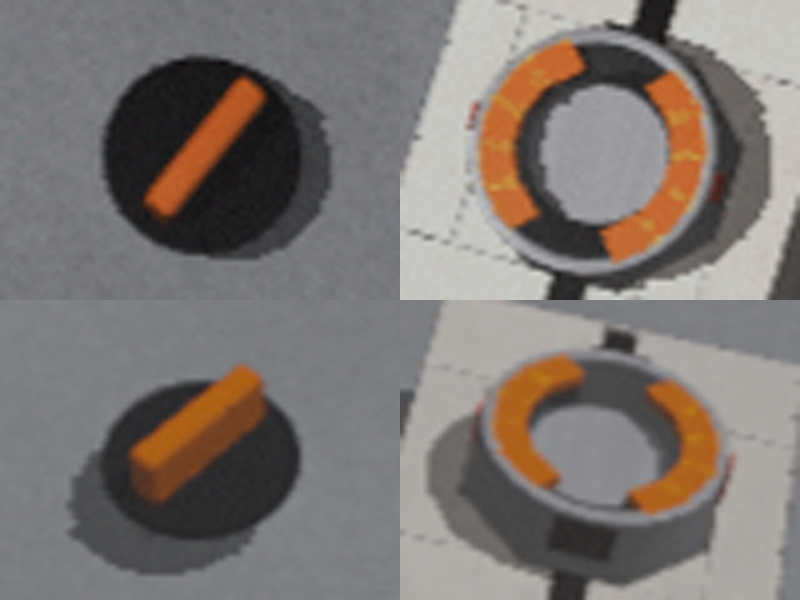

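Create m.py:
```python
from h import *
C={n:cams.read_camera(n) for n in("scene","top")}
O={"top":{"lid":(290,176,0,0),"m":(143,189,400,0)},"scene":{"lid":(205,207,0,300),"m":(352,182,400,300)}}
def r(n,o,p):
    x,y,a,b=O[n][o]; c=C[n]
    return ray(c["mtx"],c["eye"],q2R(c["orientation"]),((p[0]-a+.5)/5+x-.5,(p[1]-b+.5)/5+y-.5))
P={"bar+":("lid",(254,87),(253,373)),"bar-":("lid",(160,208),(144,460)),"flange":("lid",(202.5,155.5),(201.5,460)),
"mouth":("m",(595,150),(602,436)),"gapTL":("m",(585,68),(583,378)),"gapTR":("m",(645,90),(650,390)),"gapBR":("m",(602,235),(628,510)),"gapBL":("m",(537,217),(558,487))}
for k,(o,t,s) in P.items():
    a,b=r("top",o,t),r("scene",o,s); p,e=tri([a,b]); z={"bar+":.06,"bar-":.06,"flange":.032}.get(k,.105)
    print(k,p.round(4),np.round(e,4),"plane top",plane(a,z)[:2].round(4),"scene",plane(b,z)[:2].round(4))
s=manip.read_state();print(s["t"])
```

```bash
python3 m.py
```

```text
bar+ [ 0.5811 -0.1439  0.1068] [0.0225 0.0225] plane top [ 0.5905 -0.1705] scene [ 0.5395 -0.1276]
bar- [ 0.5465 -0.1557  0.0069] [0.0237 0.0237] plane top [ 0.5361 -0.1296] scene [ 0.5926 -0.1689]
flange [ 0.5643 -0.1499  0.0276] [0.0003 0.0003] plane top [ 0.5637 -0.1499] scene [ 0.5679 -0.1488]
mouth [0.5231 0.1692 0.1026] [0. 0.] plane top [0.5228 0.1687] scene [0.5255 0.1684]
gapTL [0.5485 0.1546 0.162 ] [0.0076 0.0076] plane top [0.5579 0.1745] scene [0.49   0.1646]
gapTR [0.5453 0.1577 0.1515] [0.018 0.018] plane top [0.5488 0.1485] scene [0.4957 0.1932]
gapBR [0.495  0.1902 0.025 ] [0.0095 0.0095] plane top [0.4868 0.1642] scene [0.5681 0.1738]
gapBL [0.4979 0.1844 0.0459] [0.0207 0.0207] plane top [0.494 0.192] scene [0.5569 0.1461]
0.2
```

Create go.py:
```python
import sys
from h import *
# usage: go.py x y z yaw_deg(tool x) -> row in tool axes
x,y,z,yaw=map(float,sys.argv[1:5]); s=manip.read_state(); Rm=q2R(s["ee_rot"])
t=np.array([np.cos(np.radians(yaw)),np.sin(np.radians(yaw)),0]); T=np.c_[t,np.cross([0,0,-1],t),[0,0,-1]]
d=Rm.T@(np.array([x,y,z])-s["tcp_pos"]); rv=R.from_matrix(Rm.T@T).as_rotvec()
print("t",s["t"],"pos",s["tcp_pos"].round(4),"yaw",np.degrees(np.arctan2(Rm[1,0],Rm[0,0])).round(2),"tilt",np.degrees(np.arccos(-Rm[2,2])).round(2),"F",s["force"].round(1))
print("row",d.round(4),rv.round(4),"q",s["joints"].round(3))
```

```bash
python3 go.py .5645 -.149 .19 142.7
```

```text
t 0.2 pos [ 0.2172 -0.6386  0.2304] yaw 18.78 tilt 0.08 F [-0.9 -1.4  0.3]
row [ 0.4865 -0.3517  0.041 ] [-8.0000e-04 -1.6000e-03 -2.1628e+00] q [-1.28   0.264  1.605 -0.     1.274 -0.037]
```

The manual's scale: turns go in shares of 180 degrees. Converting my numbers, -2.163 rad / 3.1416 = -0.6885.

Request:
nudge_tcp(steps={"segments":[[0.4865, -0.3517, 0.041, 0, 0, -0.6885, 0.085], [0.4865, -0.3517, 0.041, 0, 0, -0.6885, 0.085], [0.4865, -0.3517, 0.041, 0, 0, -0.6885, 0.085], [0.4865, -0.3517, 0.041, 0, 0, -0.6885, 0.085], [0.4865, -0.3517, 0.041, 0, 0, -0.6885, 0.085], [0.4865, -0.3517, 0.041, 0, 0, -0.6885, 0.085], [0.4865, -0.3517, 0.041, 0, 0, -0.6885, 0.085], [0.4865, -0.3517, 0.041, 0, 0, -0.6885, 0.085], [0.4865, -0.3517, 0.041, 0, 0, -0.6885, 0.085], [0.4865, -0.3517, 0.041, 0, 0, -0.6885, 0.085], [0.4865, -0.3517, 0.041, 0, 0, -0.6885, 0.085], [0.4865, -0.3517, 0.041, 0, 0, -0.6885, 0.085], [0.4865, -0.3517, 0.041, 0, 0, -0.6885, 0.085], [0.4865, -0.3517, 0.041, 0, 0, -0.6885, 0.085], [0.4865, -0.3517, 0.041, 0, 0, -0.6885, 0.085], [0.4865, -0.3517, 0.041, 0, 0, -0.6885, 0.085], [0.4865, -0.3517, 0.041, 0, 0, -0.6885, 0.085], [0.4865, -0.3517, 0.041, 0, 0, -0.6885, 0.085], [0.4865, -0.3517, 0.041, 0, 0, -0.6885, 0.085], [0.4865, -0.3517, 0.041, 0, 0, -0.6885, 0.085]]}, force=60)

```text
t: 1.87
tcp_pos: [0.5646, -0.1493, 0.1901]
ee_rot: [-0.0, 0.32, 0.947, -0.0]
force: [-1.2, -0.3, 1.0]
grip_width: 0.0847
grip_force: 0.0
```

```bash
python3 go.py .5645 -.149 .19 142.7
```

Run:
```python
from h import *
s=manip.read_state(); c=cams.read_camera("wrist"); Rm=q2R(s["ee_rot"])
T=c["tool_from_camera"]; E=s["tcp_pos"]+Rm@T[:3,3]; RC=Rm@T[:3,:3]
np.savez("w1.npz",M=c["mtx"],E=E,R=RC); cv2.imwrite("pics/w1.png",c["img"][:,:,::-1])
K=np.linalg.inv(RC)
for p in [(.5645,-.149,.06),(.5645,-.149,.032),(.5915,-.1697,.06)]:
    v=c["mtx"]@K@(np.array(p)-E); print((v[:2]/v[2]).round(1))
```

```text
t 1.8667 pos [ 0.5646 -0.1493  0.1901] yaw 142.64 tilt 0.02 F [-1.2 -0.3  1. ]
row [0.0003 0.0002 0.0001] [-0.0001 -0.0003 -0.0011] q [-0.301  0.123  1.849 -0.     1.17  -1.22 ]
[284.9 196.8]
[284.8 188.4]
[284.8 236.4]
```

View pics/w1.png

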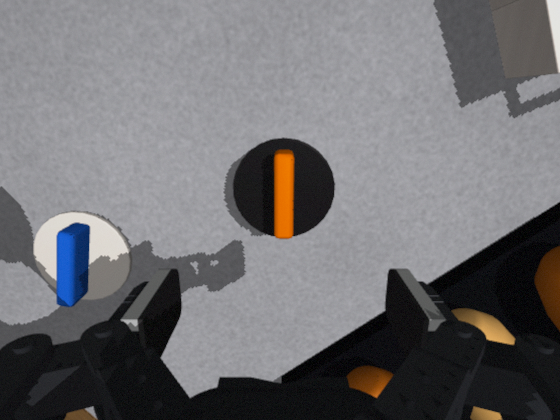

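Wrist view: the bar is centred at (284.5,194), running straight up and down, and the flange is centred at (284,188). Both match the predicted positions, so I'm descending and gripping.

Request:
nudge_tcp(steps={"segments":[[0, 0, 0.04, 0, 0, 0, 0.085], [0, 0, 0.08, 0, 0, 0, 0.085], [0, 0, 0.11, 0, 0, 0, 0.085], [0, 0, 0.135, 0, 0, 0, 0.085], [0, 0, 0.154, 0, 0, 0, 0.085], [0, 0, 0.154, 0, 0, 0, 0.085], [0, 0, 0.154, 0, 0, 0, 0.01], [0, 0, 0.154, 0, 0, 0, 0.01], [0, 0, 0.154, 0, 0, 0, 0.01], [0, 0, 0.154, 0, 0, 0, 0.01], [0, 0, 0.154, 0, 0, 0, 0.01], [0, 0, 0.154, 0, 0, 0, 0.01], [0, 0, 0.154, 0, 0, 0, 0.01], [0, 0, 0.154, 0, 0, 0, 0.01]]}, force=80)

```text
t: 3.08
tcp_pos: [0.566, -0.1498, 0.0379]
ee_rot: [0.001, 0.32, 0.948, 0.0]
force: [0.3, 0.7, 6.1]
grip_width: 0.0143
grip_force: 80.4
```

```bash
python3 go.py .5645 -.149 .036 142.7
```

```text
t 3.0833 pos [ 0.566  -0.1498  0.0379] yaw 142.71 tilt 0.16 F [0.3 0.7 6.1]
row [ 0.0016 -0.0003  0.0019] [0.001  0.0026 0.0002] q [-0.301  0.287  1.965  0.     0.888 -1.221]
```

Request:
nudge_tcp(steps={"segments":[[0, 0, -0.03, 0, 0, 0, 0.01], [0, 0, -0.07, 0, 0, 0, 0.01], [0, 0, -0.11, 0, 0, 0, 0.01], [0, 0, -0.154, 0, 0, 0, 0.01], [0, 0, -0.154, 0, 0, 0, 0.01]]})

```text
t: 3.5
tcp_pos: [0.5697, -0.151, 0.1998]
ee_rot: [0.007, 0.32, 0.948, 0.0]
force: [1.6, -0.7, -0.3]
grip_width: 0.0141
grip_force: 79.4
```

```bash
python3 go.py .523 .169 .19 165
```

```text
t 3.5 pos [ 0.5697 -0.151   0.1998] yaw 142.72 tilt 0.85 F [ 1.6 -0.7 -0.3]
row [0.2311 0.2263 0.0078] [ 0.0022  0.0147 -0.3889] q [-0.301  0.116  1.838 -0.     1.173 -1.221]
```

In the tool's units: -0.389 rad / 3.1416 = -0.1238.

Request:
nudge_tcp(steps={"segments":[[0.028, 0.028, 0, 0, 0, -0.0159, 0.01], [0.056, 0.057, 0, 0, 0, -0.0318, 0.01], [0.084, 0.085, 0, 0, 0, -0.0477, 0.01], [0.112, 0.113, 0, 0, 0, -0.0637, 0.01], [0.14, 0.141, 0, 0, 0, -0.0796, 0.01], [0.168, 0.17, 0, 0, 0, -0.0955, 0.01], [0.196, 0.198, 0, 0, 0, -0.1114, 0.01], [0.215, 0.217, 0, 0, 0, -0.1238, 0.01], [0.226, 0.228, 0, 0, 0, -0.1238, 0.01], [0.226, 0.228, 0, 0, 0, -0.1238, 0.01], [0.226, 0.228, 0, 0, 0, -0.1238, 0.01], [0.226, 0.228, 0, 0, 0, -0.1238, 0.01], [0.226, 0.228, 0, 0, 0, -0.1238, 0.01]]})

```text
t: 4.58
tcp_pos: [0.5229, 0.1678, 0.1898]
ee_rot: [-0.0, 0.131, 0.991, -0.0]
force: [0.9, -0.0, -2.1]
grip_width: 0.0145
grip_force: 79.2
```

```bash
python3 go.py .523 .169 .19 165
```

Run:
```python
from h import *
s=manip.read_state(); c=cams.read_camera("wrist"); d=cams.read_camera("scene"); t=cams.read_camera("top")
a=c["img"][:,:,::-1]; cr=lambda i,x,y:cv2.resize(i[y:y+90,x:x+120,::-1],(400,300),interpolation=cv2.INTER_CUBIC)
np.savez("w2.npz",M=c["mtx"],T=c["tool_from_camera"],p=s["tcp_pos"],q=s["ee_rot"])
cv2.imwrite("pics/w2.png",np.vstack([cv2.resize(a,(400,300)),cr(d["img"],332,145)]))
```

```text
t 4.5833 pos [0.5229 0.1678 0.1898] yaw 164.93 tilt 0.05 F [ 0.9 -0.  -2.1]
row [ 0.0002  0.0012 -0.0002] [-0.0008 -0.0005 -0.0011] q [ 0.265  0.058  1.92  -0.     1.165 -1.042]
```

View pics/w2.png

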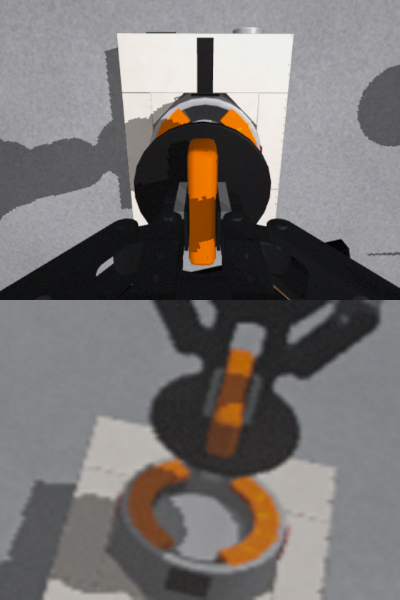

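Lid in hand: the flange is level, and the bar (x≈203) lines up with the gap strip (x≈205). I'll check the lid's centre from the flange in both views before lowering it.

Run:
```python
from h import *
c=cams.read_camera("scene"); a=ray(c["mtx"],c["eye"],q2R(c["orientation"]),(224/3.333+332,122/3.333+145))
w=np.load("w2.npz"); Rm=q2R(w["q"]);T=w["T"];E=w["p"]+Rm@T[:3,3];RC=Rm@T[:3,:3]
b=ray(w["M"],E,RC,(203*1.4,191*1.4))  # flange: x135-271, y123-~259
print(tri([a,b]),plane(a,.184),plane(b,.184))
# flange outline predicted in wrist picture (400 wide), lid centred on tcp
P=np.array([[.045*np.cos(t),.045*np.sin(t),0] for t in np.linspace(0,6.28,90)])+[w["p"][0],w["p"][1],.184]
v=(w["M"]@RC.T@(P-E).T).T; v=v[:,:2]/v[:,2:]/1.4; print(v.min(0),v.max(0))
# direction and top of strip on sprayer: z=.07
for u in ((205,38),(205,93)): print(plane(ray(w["M"],E,RC,(u[0]*1.4,u[1]*1.4)),.07))
```

```text
(array([0.52348782, 0.16752699, 0.18214099]), [np.float64(0.0006267011171405036), np.float64(0.0006267011171405117)]) [0.52575869 0.16745427 0.184     ] [0.52240603 0.16716452 0.184     ]
[134.62518493 123.12678135] [273.66778204 249.7133834 ]
[0.42134869 0.19651124 0.07      ]
[0.47137778 0.18321809 0.07      ]
```

Request:
nudge_tcp(steps={"segments":[[0, 0.0015, 0.01, 0, 0, 0, 0.01], [0, 0.0015, 0.025, 0, 0, 0, 0.01], [0, 0.0015, 0.035, 0, 0, 0, 0.01], [0, 0.0015, 0.045, 0, 0, 0, 0.01], [0, 0.0015, 0.052, 0, 0, 0, 0.01], [0, 0.0015, 0.06, 0, 0, 0, 0.01], [0, 0.0015, 0.06, 0, 0, 0, 0.01], [0, 0.0015, 0.06, 0, 0, 0, 0.01]]}, force=100)

```text
t: 5.45
tcp_pos: [0.5232, 0.1703, 0.1299]
ee_rot: [-0.0, 0.13, 0.991, -0.0]
force: [-0.1, 1.1, -1.5]
grip_width: 0.0139
grip_force: 101.4
```

```bash
python3 go.py .523 .169 .117 165
```

```text
t 5.45 pos [0.5232 0.1703 0.1299] yaw 165.0 tilt 0.05 F [-0.1  1.1 -1.5]
row [-0.0001 -0.0013  0.0129] [-0.0004 -0.0007  0.0001] q [ 0.269  0.116  1.975 -0.     1.051 -1.04 ]
```

Request:
nudge_tcp(steps={"segments":[[0, -0.0008, 0.004, 0, 0, 0, 0.01], [0, -0.0008, 0.007, 0, 0, 0, 0.01], [0, -0.0008, 0.01, 0, 0, 0, 0.01], [0, -0.0008, 0.012, 0, 0, 0, 0.01], [0, -0.0008, 0.014, 0, 0, 0, 0.01], [0, -0.0008, 0.014, 0, 0, 0, 0.01], [0, -0.0008, 0.014, 0, 0, 0, 0.01]]})

```text
t: 6.03
tcp_pos: [0.5243, 0.1699, 0.1177]
ee_rot: [0.001, 0.131, 0.991, 0.001]
force: [-0.6, 0.9, 7.0]
grip_width: 0.0146
grip_force: 102.5
```

```bash
python3 go.py .523 .169 .117 165
```

```text
t 6.0333 pos [0.5243 0.1699 0.1177] yaw 165.0 tilt 0.15 F [-0.6  0.9  7. ]
row [ 0.001  -0.0012  0.0007] [ 0.0014  0.0022 -0.0001] q [ 0.268  0.129  1.986  0.     1.024 -1.041]
```

Request:
nudge_tcp(steps={"segments":[[0, 0, 0.002, 0, 0, 0, 0.01], [0, 0, 0.004, 0, 0, 0, 0.01], [0, 0, 0.005, 0, 0, 0, 0.01], [0, 0, 0.005, 0, 0, 0, 0.01]]})

```text
t: 6.37
tcp_pos: [0.5244, 0.17, 0.1169]
ee_rot: [0.001, 0.13, 0.991, 0.0]
force: [-11.0, -2.7, 29.0]
grip_width: 0.0138
grip_force: 105.9
```

```bash
python3 go.py .523 .169 .115 165
```

```text
t 6.3667 pos [0.5244 0.17   0.1169] yaw 165.0 tilt 0.14 F [-11.   -2.7  29. ]
row [ 0.0011 -0.0013  0.0019] [0.0013 0.0022 0.0001] q [ 0.268  0.13   1.986  0.     1.023 -1.041]
```

In the tool's units: 0.4 rad / 3.1416 = 0.1273.

Request:
nudge_tcp(steps={"segments":[[0, 0, -0.001, 0, 0, 0, 0.01], [0, 0, -0.0015, 0, 0, 0.0255, 0.01], [0, 0, -0.0015, 0, 0, 0.0509, 0.01], [0, 0, -0.0015, 0, 0, 0.0764, 0.01], [0, 0, -0.0015, 0, 0, 0.1019, 0.01], [0, 0, -0.0015, 0, 0, 0.1273, 0.01], [0, 0, -0.0015, 0, 0, 0.1273, 0.01]]})

```text
t: 6.95
tcp_pos: [0.5269, 0.1695, 0.117]
ee_rot: [0.004, 0.326, 0.945, 0.001]
force: [0.9, -3.2, 14.1]
grip_width: 0.0139
grip_force: 103.8
```

```bash
python3 go.py .523 .169 .115 75;python3 -c "from bench import manip, cams, ticket;print(manip.read_state()['torque'])"
```

```text
t 6.95 pos [0.5269 0.1695 0.117 ] yaw 141.93 tilt 0.45 F [ 0.9 -3.2 14.1]
row [ 0.0028 -0.0027  0.0019] [0.0079 0.0026 1.1682] q [ 0.267  0.131  1.985 -0.002  1.018 -0.638]
[-0.74932265  0.20185961 -0.12497329]
```

In the tool's units: 1.19 rad / 3.1416 = 0.3788.

Request:
nudge_tcp(steps={"segments":[[0, 0, 0, 0, 0, 0.0286, 0.01], [0, 0, 0, 0, 0, 0.0573, 0.01], [0, 0, 0, 0, 0, 0.0859, 0.01], [0, 0, 0, 0, 0, 0.1146, 0.01], [0, 0, 0, 0, 0, 0.1432, 0.01], [0, 0, 0, 0, 0, 0.1719, 0.01], [0, 0, 0, 0, 0, 0.2005, 0.01], [0, 0, 0, 0, 0, 0.2292, 0.01], [0, 0, 0, 0, 0, 0.2578, 0.01], [0, 0, 0, 0, 0, 0.2865, 0.01], [0, 0, 0, 0, 0, 0.3151, 0.01], [0, 0, 0, 0, 0, 0.3438, 0.01], [0, 0, 0, 0, 0, 0.3724, 0.01], [0, 0, 0, 0, 0, 0.3788, 0.01], [0, 0, 0, 0, 0, 0.3788, 0.01]]})

```text
t: 8.2
tcp_pos: [0.5263, 0.169, 0.117]
ee_rot: [0.002, 0.799, 0.601, 0.002]
force: [-1.0, -3.6, 16.9]
grip_width: 0.0138
grip_force: 104.1
```

```bash
python3 go.py .523 .169 .115 75;python3 -c "from bench import manip, cams, ticket;print(manip.read_state()['torque'])"
```

```text
t 8.2 pos [0.5263 0.169  0.117 ] yaw 73.91 tilt 0.38 F [-1.  -3.6 16.9]
row [-0.0009 -0.0032  0.0019] [ 0.0065 -0.001  -0.0191] q [ 0.267  0.131  1.985 -0.003  1.02   0.55 ]
[-0.8279635   0.574107    0.13573149]
```

Request:
nudge_tcp(steps={"segments":[[0, 0, -0.001, 0, 0, 0, 0.01], [0, 0, -0.001, 0, 0, 0, 0.01], [0, 0, -0.001, 0, 0, 0, 0.03], [0, 0, -0.002, 0, 0, 0, 0.05], [0, 0, -0.002, 0, 0, 0, 0.085], [0, 0, -0.002, 0, 0, 0, 0.085], [0, 0, -0.002, 0, 0, 0, 0.085], [0, 0, -0.002, 0, 0, 0, 0.085], [0, 0, -0.03, 0, 0, 0, 0.085], [0, 0, -0.06, 0, 0, 0, 0.085], [-0.03, 0, -0.1, 0, 0, 0, 0.085], [-0.07, 0, -0.14, 0, 0, 0, 0.085], [-0.11, 0, -0.17, 0, 0, 0, 0.085], [-0.15, 0, -0.17, 0, 0, 0, 0.085], [-0.15, 0, -0.17, 0, 0, 0, 0.085], [-0.15, 0, -0.17, 0, 0, 0, 0.085]]})

```text
t: 9.53
tcp_pos: [0.4817, 0.0219, 0.2856]
ee_rot: [0.002, 0.8, 0.6, 0.001]
force: [0.4, -0.5, 0.2]
grip_width: 0.0852
grip_force: 0.0
```

Run:
```python
from h import *
s=manip.read_state(); ims=[cams.read_camera(n)["img"][:,:,::-1] for n in("top","scene","wrist")]
cr=lambda i,x,y,w=120,h=90:cv2.resize(i[y:y+h,x:x+w],(400,300),interpolation=cv2.INTER_CUBIC)
cv2.imwrite("pics/f.png",np.vstack([np.hstack([cr(ims[0],123,174),cr(ims[1],332,160)]),np.hstack([cv2.resize(i,(400,300)) for i in(ims[2],ims[0])])]))
```

```text
(no output)
```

View pics/f.png

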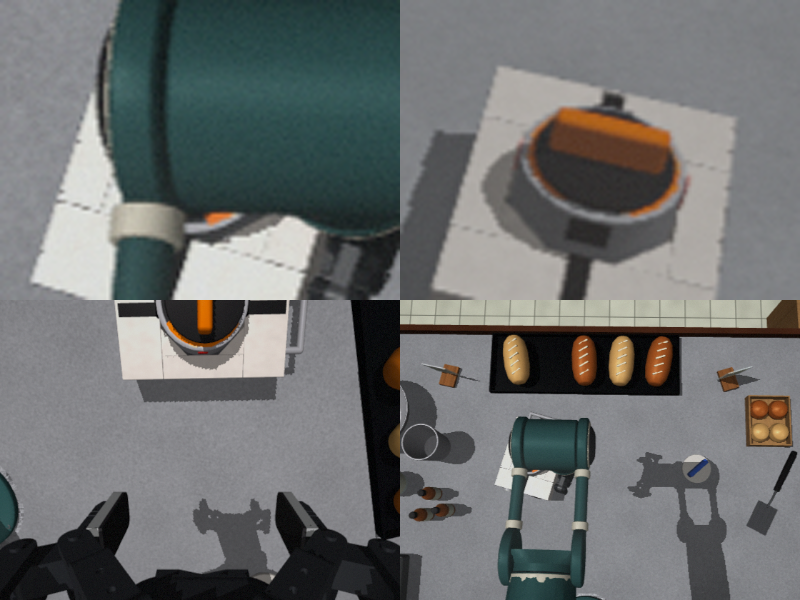

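The bar lies across the gaps with the flange down at the rim. I'll check the height numerically, then hand in.

Run:
```python
from h import *
c=cams.read_camera("scene"); Rm=q2R(c["orientation"])
print("seen 395.6 198.1")
for z in(.141,.150):
    v=c["mtx"]@Rm.T@(np.array([.5245,.169,z])-c["eye"]); print(z,(v[:2]/v[2]).round(1))
```

```text
seen 395.6 198.1
0.141 [395.6 196.5]
0.15 [396.5 193.4]
```

```bash
python3 -c "from bench import manip, cams, ticket;print(ticket.hand_in())"
```

```text
the job is handed in; nothing more can be done
None
```

I set the orange-handled lid into the sprayer mouth, pressed it down, turned it about 91° clockwise and released it. In the last pictures its bar lies across the gaps at the locked height, the blue lid stands where it was, and the job was handed in after about 10 s without a verdict printed.

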